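# Roll the rolling pin into its V rest

## Task

Roll the wooden rolling pin across the pastry board by pushing its side with the fingertips until it drops into the V groove of the dark wooden rest at the board's edge, lying settled along the groove and roughly centred on it, then leave it alone. Let it turn over as it rolls rather than scraping it along; do not pick it up or lift it, even at one end, and do not disturb the other things on the table.

Things in the scene. Friction and masses are not known exactly. Their poses are not given: they have to be found in the camera images.
- pin: Loose rolling pin of light wood, 0.24 to 0.43 kg. Barrel 48 mm in diameter, 200 mm long; a 60 mm handle (27 mm thick) at each end. Origin on its axis, half-way along; own y runs along the axis, x and z turn as it rolls. Starts lying on the pastry board (axis 44 mm above the table), 170 to 250 mm from the groove, up to 0.2 rad skew and 15 mm off the middle. It rolls freely.
- rest: Pale stone pastry board, 20 mm thick, with a dark wooden V rest along one edge; fixed. Origin on the table under the bottom line of the V groove, half-way along it; own y runs along the groove. The board is flat from x = -310 to -18 mm and 300 mm wide (y); the rest is 240 mm long (y), up to x = +50 mm. The pin is rolled over the board along own +x and drops into the V.
- rest_v (a point): Where the pin's middle lies when it is settled in the V: over the groove's bottom line, half-way along, 36 mm above the table; axes as the rest's. Both flanks slope at 45 degrees: the near one falls from the board's top (20 mm, x = -18 mm) to the bottom (2 mm, x = 0), the far one rises to 36 mm at x = +34 mm, with a flat top to x = +50 mm.
- cutter: Bystander: round steel biscuit cutter, 60 mm across, 25 mm high, origin at the centre of its underside; just beyond the rest.
- eggcup: Bystander: white egg cup, 48 mm across, 60 mm high, origin at the centre of its underside; just beyond the rest.
- jar: Bystander: glass jar with steel cap, 60 mm across, 85 mm high, origin at the centre of its underside; just beyond the rest.
- spoon: Bystander: wooden spoon, 240 mm long, lying on the table along its own x.
- mug_a: Bystander: yellow mug, 80 mm across, 75 mm high, on the tray; origin at the centre of its underside.
- mug_b: Bystander: yellow mug like mug_a, on the same tray; origin at the centre of its underside.

How it is judged (in metres and radians):
On the way:
1. the pin has rolled about half a turn on its own axis, before it is in the groove (angle between pin's own z axis and vertical above 2.2 rad and x of pin in the frame of rest below -0.012 m), for 0.05 s.
At the end, for the whole second after the job is handed in: The pin lies at rest in the V: its axis within 6 mm of over the groove's bottom line, 32 to 41 mm above the table and within 0.06 rad of the groove's direction, its middle within 50 mm of the rest's along the groove (x of pin in the frame of rest between -0.006 and 0.006 m and y of pin in the frame of rest between -0.05 and 0.05 m and z of pin in the frame of rest between 0.032 and 0.041 m and angle between the y axis of pin and the y axis of rest, either way round below 0.06 rad and linear speed of pin below 0.02 m/s and angular speed of pin below 0.5 rad/s); the robot touches nothing.
It fails at once if the pin is lifted or an end of it is raised (height (world z) of pin above 0.075 m or angle between pin's own y axis and vertical below 1.3 rad or angle between pin's own y axis and vertical above 1.84 rad).
It fails at once if a bystander is moved by more than 20 mm (distance of any of cutter, eggcup, jar, spoon, mug_a, mug_b from where it was at the start of the episode above 0.02 m).
It also fails if it takes over 32 s, if anything falls off the work surface, if the arm or the gripper's body presses on something with over 40 N, if the wrist force passes 120 N, or if a joint passes its speed limit or range.

## Robot

A 6-joint arm with a two-finger parallel gripper is mounted at the origin on the work surface. World frame = base frame: x ahead of the robot, y to its left, z up, the work surface at z = 0. Lengths are in mm, angles in rad, forces in N, time in s.
With the tool pointing down it reaches from about 325 to 850 mm from the base axis. Payload 15.5 kg.
Tool frame: the origin (TCP) lies midway between the tips of the shut fingers; the grasp point (between the pads) lies 19 mm behind it (arm.grip_point_offset is the distance from the TCP to the grasp point, in mm); z points along the fingers, y is the line along which they close (so a half turn about z gives the same grasp; the last joint's range is limited). The gripper opens to 91 mm and grips with 3 to 60 N. Pads are 32 mm wide; open, the fingers measure 118 mm over their backs; the gripper's body (76 mm by 178 mm) begins 60 mm behind the grasp point.
Start: joints at [-0.096, 0.494, 1.345, -0, 1.302, -0.096], TCP at [625.001, 0.003, 213.915] pointing down, gripper open.
Joint ranges: [-2.91, 2.91], [-0.82, 2.16], [0.22, 2.67], [-1.22, 4.37], [0.12, 2.79], [-3.08, 3.08]. Speed limits (rad/s): [1.89, 1.89, 2.57, 3.01, 3.01, 3.01].

## Interface

Orientations are given as a 3x3 rotation matrix whose columns are the frame's x, y, z axes.
In Python, from workcell import arm gives the robot as it stands. Calls block until the motion is done:
- arm.move_to(position, orientation): joint-space move of the TCP to a pose.
- arm.move_linear(position, frame=None, velocity=150): straight line of the TCP; frame=None keeps the orientation; velocity is the mean speed in mm/s.
- arm.move_joints(angles): joint-space move.
- arm.let_go() and arm.gripper_close(force=None): open the fingers fully, or close them until they stop; force is the grip in N (None keeps the last).
- arm.sleep(seconds).
- arm.inverse_kinematics(position, orientation): joint angles nearest the present ones, or None.
- arm.get_image(name): name is "scene" or "side" or "wrist"; returns the picture (384x512x3 uint8, red, green, blue); there is no depth.
- arm.get_calibration(name): a dict with "intrinsics" (3x3 intrinsics, pixels), "D" ([k1, k2, p1, p2, k3] as OpenCV has them; the pictures are not rectified), "rvec" (rotation vector, rad) and "tvec" (3), from world to camera coordinates, as OpenCV has them. Camera axes: x right, y down, z forward; pixel columns grow to the right and rows downward; lengths in mm; the calibration is good to about 2 mm. A picture is of the moment at which its call begins: read the wrist's pose just before it. get_calibration takes no time and is no camera call; for the wrist camera it gives the pose at the moment of the call.
A pose or a line that the arm cannot do raises arm.PlanningError and nothing moves.
- arm.finish_job(): hands the job in; it is judged then, once.
Readings, each from a call of its own:
- arm.read_clock(): time.
- arm.read_joint_positions(): joint angles.
- arm.read_qvel(): joint speeds.
- arm.read_tau(): joint torques, N m.
- arm.read_position(): TCP position.
- arm.read_orientation(): TCP orientation.
- arm.read_force(): force on the tool from outside, world axes, zero at the start.
- arm.read_torque(): the same for the moment, N m.
- arm.read_finger_gap(): opening from 0.0 (shut) to 1.0 (fully open).
- arm.read_gripper_force(): force on a finger pad.
Only numpy, scipy, OpenCV 4.12 (cv2) and the standard library are available. Lean on these libraries where they do the work, as an engineer would, in place of code of your own. Each camera call takes 0.05 s, during which the arm holds its last target. There are 200 camera calls.

## Working session

There is one attempt and no reset: what is moved stays moved. The work goes in short steps, each a Python script; the robot and the scene stay as the last script left them, time stands still between calls to the robot, and variables do not carry over. Pictures are saved under pics/ and viewed, at most 10 in all, crops included, and the job is handed in when it is done.

```bash
mkdir -p pics; ls; python3 - <<'E'
from workcell import arm
import cv2
for n in ("scene","side"):
    im=arm.get_image(n); cv2.imwrite(f"pics/{n}0.png",im[:,:,::-1])
    c=arm.get_calibration(n); print(n,c)
print(arm.read_clock(),arm.read_orientation())
a=cv2.imread("pics/scene0.png")
E
```

```text
pics
scene {'intrinsics': array([[448.06552174,   0.        , 256.56894879],
       [  0.        , 448.06552174, 193.12891739],
       [  0.        ,   0.        ,   1.        ]]), 'D': array([-0.11249109,  0.        ,  0.        ,  0.        ,  0.        ]), 'rvec': array([ 2.16253272,  1.52106279, -0.44258873]), 'tvec': array([-103.94274568, -447.0954321 , 1741.11548767])}
side {'intrinsics': array([[389.37986799,   0.        , 257.43007014],
       [  0.        , 389.37986799, 192.96562204],
       [  0.        ,   0.        ,   1.        ]]), 'D': array([-0.00237366,  0.        ,  0.        ,  0.        ,  0.        ]), 'rvec': array([ 0.68154451, -2.50989147,  1.29825415]), 'tvec': array([ 450.04079637,  265.35133566, 1100.11853258])}
0.1 [[ 3.52169179e-05  9.99999379e-01 -1.11361583e-03]
 [ 9.99999994e-01 -3.51046203e-05  1.00859934e-04]
 [ 1.00820778e-04 -1.11361937e-03 -9.99999375e-01]]
```

View pics/scene0.png

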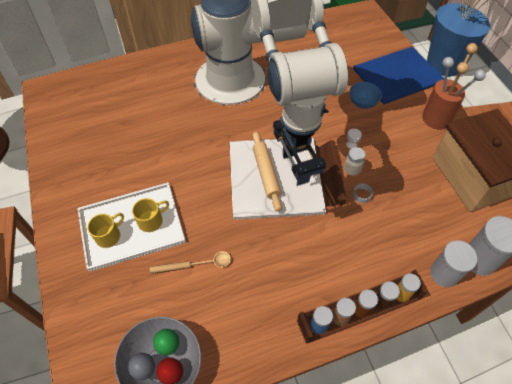

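View pics/side0.png

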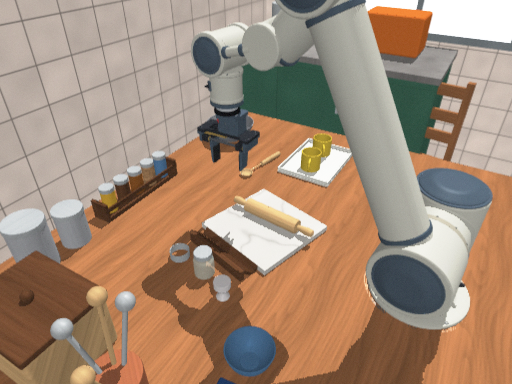

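The pin lies at about (256,137)–(278,208) in the scene view and (237,200)–(310,232) in the side view. The board's corners in the side view are near (263,191), (326,231) and (265,268), and the rest runs along its lower-left edge. Next I'll get these from masks.

```bash
cat > h.py <<'E'
import numpy as np, cv2
from workcell import arm
def cast(n,uv,z,c=None):
    c=c or arm.get_calibration(n); R=cv2.Rodrigues(np.array(c["rvec"]))[0]
    p=cv2.undistortPoints(np.array(uv,float).reshape(-1,1,2),c["intrinsics"],c["D"]).reshape(-1,2)
    d=np.c_[p,np.ones(len(p))]@R; o=-R.T@c["tvec"]
    return o+d*((z-o[2])/d[:,2])[:,None]
def biggest(m):
    cs=cv2.findContours(m.astype(np.uint8),cv2.RETR_EXTERNAL,cv2.CHAIN_APPROX_NONE)[0]
    return max(cs,key=cv2.contourArea)
def ends(c):  # axis end midpoints of min area rect
    b=cv2.boxPoints(cv2.minAreaRect(c)); 
    i=np.argmin([np.linalg.norm(b[0]-b[1]),np.linalg.norm(b[1]-b[2])])
    b=np.roll(b,-i,0); return np.array([(b[0]+b[1])/2,(b[2]+b[3])/2])
E
python3 - <<'E'
from h import *
for n,(u0,v0,u1,v1) in {"scene":(222,125,350,225),"side":(195,180,335,290)}.items():
    im=cv2.imread(f"pics/{n}0.png"); roi=np.zeros(im.shape[:2],bool); roi[v0:v1,u0:u1]=1
    h,s,v=cv2.split(cv2.cvtColor(im,cv2.COLOR_BGR2HSV))
    white=roi&(s<45)&(v>130); pin=roi&(h>10)&(h<28)&(s>50)&(v>150); 
    dark=roi&(v<100)&(s>80)
    out=im.copy(); out[white]=(255,0,0); out[pin]=(0,255,0); out[dark]=(0,0,255)
    e=ends(biggest(pin)); p=cast(n,e,44); print(n,e.round(),p.round(),np.linalg.norm(p[0]-p[1]))
    c=biggest(white|pin); q=cv2.approxPolyDP(cv2.convexHull(c),6,True).reshape(-1,2)
    print(q.tolist(),cast(n,q,20).round().tolist())
    cv2.imwrite(f"pics/m_{n}.png",cv2.resize(np.hstack([im[v0:v1,u0:u1],out[v0:v1,u0:u1]]),None,fx=2.8,fy=2.8,interpolation=cv2.INTER_NEAREST))
    print("rest manual", cast(n,{"scene":[(322,168),(327,212)],"side":[(218,232),(255,272)]}[n],20).round())
E
```

```text
scene [[349. 174.]
 [222. 174.]] [[ 594.  215.   44.]
 [ 455. -171.   44.]] 410.6278144891103
[[222, 125], [271, 125], [349, 224], [222, 224]] [[234.0, -104.0, 20.0], [293.0, 60.0, 20.0], [748.0, 144.0, 20.0], [615.0, -223.0, 20.0]]
rest manual [[526. 153.  20.]
 [686.  98.  20.]]
side [[334. 234.]
 [195. 234.]] [[269. -41.  44.]
 [641. 179.  44.]] 432.6221749145264
[[334, 289], [238, 287], [195, 230], [195, 180], [334, 180]] [[195.0, 144.0, 20.0], [425.0, 271.0, 20.0], [673.0, 141.0, 20.0], [854.0, -94.0, 20.0], [392.0, -368.0, 20.0]]
rest manual [[604. 111.  20.]
 [413. 200.  20.]]
```

View pics/m_side.png

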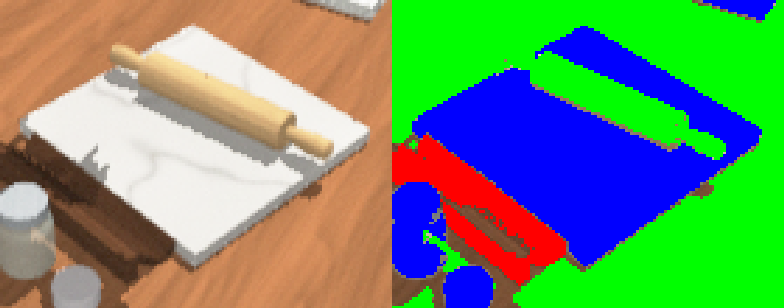

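The side crop shows the pin's handle ends at about (235.5,198.5) and (313,233). The board's top corners are (264,189), (327,226.5), (263.5,269.5) and (204,224.5), with the dark rest beyond the lower-left edge.

```bash
python3 - <<'E'
from h import *
B=cast("side",[(264.3,189.3),(326.8,226.4),(263.5,269.5),(204,224.6)],20); print(B.round().tolist(),[np.linalg.norm(B[i]-B[i-1]).round() for i in range(4)])
print("scene board",cast("scene",[(230,141),(232,216)],20).round().tolist())
for n,e in {"side":[(235.4,198.6),(312.9,233.2)],"scene":[(257,135),(278,208)]}.items():
    p=cast(n,e,44); print(n,p.round().tolist(),np.linalg.norm(p[0]-p[1]))
E
```

```text
[[593.0, -175.0, 20.0], [311.0, -94.0, 20.0], [397.0, 179.0, 20.0], [665.0, 104.0, 20.0]] [np.float64(288.0), np.float64(293.0), np.float64(286.0), np.float64(278.0)]
scene board [[313.0, -100.0, 20.0], [599.0, -186.0, 20.0]]
side [[636.0, -44.0, 44.0], [328.0, -13.0, 44.0]] 309.3426094968961
scene [[339.0, -10.0, 44.0], [633.0, -47.0, 44.0]] 297.02071711992784
```

```bash
python3 - <<'E'
import cv2
im=cv2.imread("pics/scene0.png")[120:225,220:380]; cv2.imwrite("pics/s1.png",cv2.resize(im,None,fx=5,fy=5,interpolation=cv2.INTER_CUBIC))
E
```

```text
(no output)
```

View pics/s1.png

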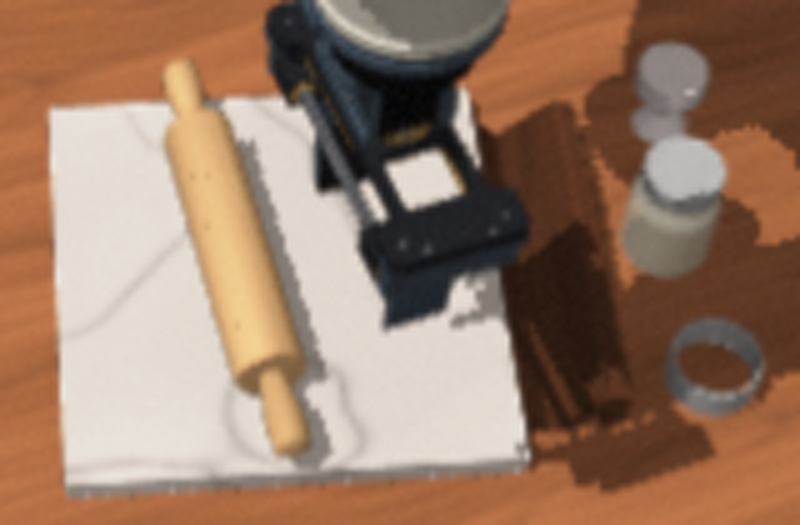

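The board and pin measurements agree with the given sizes: the groove points at about -0.28 rad in world, the rest's origin is near (536,161), and the pin is near (483,-28), heading -0.11, so x_rest ≈ -197. A slow push rolls the pin along its own heading and won't remove the skew. I'll straighten it first by lowering the open fingers astride it and turning the wrist, so the pads push both sides as a couple.

```bash
cat >> h.py <<'E'
def down(a):  # tool pointing down, tool y at world angle a
    y=np.array([np.cos(a),np.sin(a),0]); z=np.array([0,0,-1.]); return np.c_[np.cross(y,z),y,z]
G=-0.28
E
python3 - <<'E'
from h import *
c=np.array([483,-28,0.]); t0=arm.read_clock()
for a in (1.46,-1.68): print(a,arm.inverse_kinematics(c+[0,0,90],down(a)))
arm.move_to(c+[0,0,110],down(1.46)); print(arm.read_clock()-t0,arm.read_joint_positions())
cv2.imwrite("pics/w1.png",arm.get_image("wrist")[:,:,::-1])
E
```

```text
1.46 [-1.81408548e-01  4.75142980e-01  1.82771690e+00 -4.44089210e-16
  8.38732776e-01 -1.64140855e+00]
-1.68 [-1.81408548e-01  4.75142980e-01  1.82771690e+00 -4.44089210e-16
  8.38732776e-01  1.49859145e+00]
1.4333 [-1.81289327e-01  4.42106687e-01  1.80768001e+00  5.12700100e-06
  8.91097753e-01 -1.64023033e+00]
```

View pics/w1.png

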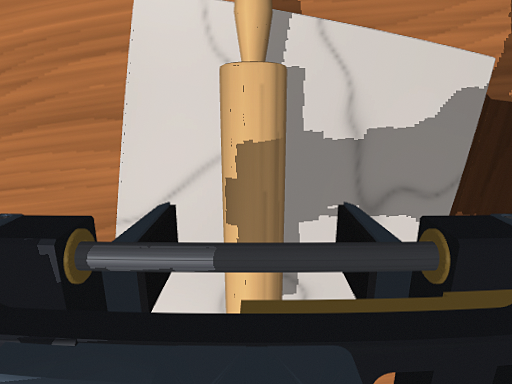

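The wrist view shows the pin's barrel at columns 220–285, centred between the pads and parallel to them, with the rest on the right. I'll lower and turn.

```bash
python3 - <<'E'
from h import *
c=np.array([483,-28,0.])
arm.move_linear(c+[0,0,32],velocity=120)
end=G+np.pi/2-0.712
for a in np.r_[0.95,np.linspace(0.85,end,5)]:
    arm.move_joints(arm.inverse_kinematics(c+[0,0,32],down(a))); print(round(a,2),np.round(arm.read_force(),1),np.round(arm.read_torque(),2))
arm.move_joints(arm.inverse_kinematics(c+[0,0,32],down(end+.2)))
arm.move_linear(c+[0,0,115],velocity=150)
back=c+np.array([np.sin(-G),np.cos(G),0])*-75
arm.move_to(back+[0,0,115],down(G))
cv2.imwrite("pics/w2.png",arm.get_image("wrist")[:,:,::-1]);cv2.imwrite("pics/scene2.png",arm.get_image("scene")[:,:,::-1]);cv2.imwrite("pics/side2.png",arm.get_image("side")[:,:,::-1])
print(arm.read_clock())
a=cv2.imread("pics/scene2.png")[120:225,220:380];b=cv2.imread("pics/side2.png")[180:285,195:355]
cv2.imwrite("pics/v2.png",cv2.resize(np.hstack([a,b]),None,fx=2.5,fy=2.5,interpolation=cv2.INTER_CUBIC))
E
```

```text
0.95 [-0.  -0.7  0. ] [ 0.09 -0.03  0.01]
0.85 [ 0.3 -0.4 -0.1] [ 0.03 -0.01  0.03]
0.78 [-0.4  0.7 -0.2] [ 0.07 -0.04 -0.03]
0.71 [-0.2  0.3  0.1] [ 0.11 -0.09  0.05]
0.65 [-0.8 -0.1  0.3] [ 0.03 -0.    0.06]
0.58 [0.8 0.5 0.3] [ 0.02 -0.05  0.02]
6.275
```

View pics/v2.png

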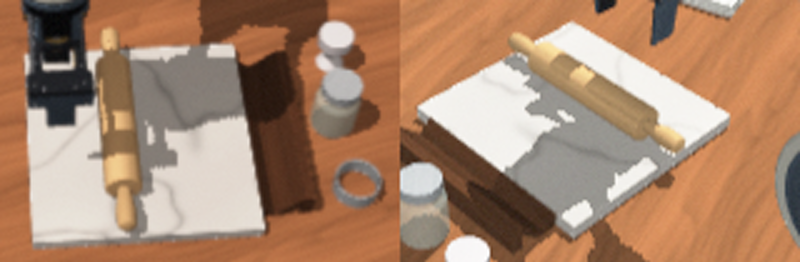

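The pin now lies nearly parallel to the board's edge. In the scene view its ends are near (263.6,132) and (270.8,210). In the side view they are (241,195) and (306,237).

```bash
python3 - <<'E'
from h import *
B1=cast("scene",[(230,140.8),(233.2,215.5),(326,211.5),(314,138)],20)
B2=cast("side",[(326.2,226.5),(263.8,188.8),(202.5,226.5),(263,270.5)],20)
print(B1.round().tolist());print(B2.round().tolist())
for B in (B1,B2): print("ctr",B.mean(0).round(),"ang",[np.arctan2(*(B[j]-B[i])[1::-1]).round(3) for i,j in((0,1),(3,2))],[(np.arctan2(*(B[j]-B[i])[1::-1])-np.pi/2).round(3) for i,j in((0,3),(1,2))])
for n,e in {"side":[(306.2,237.2),(241,195.2)],"scene":[(263.6,132),(270.8,210)]}.items():
    p=cast(n,e,44); d=p[1]-p[0]; print(n,p.round().tolist(),np.linalg.norm(d),p.mean(0),np.arctan2(d[1],d[0]))
E
```

```text
[[313.0, -100.0, 20.0], [599.0, -182.0, 20.0], [683.0, 96.0, 20.0], [399.0, 180.0, 20.0]]
[[313.0, -93.0, 20.0], [597.0, -177.0, 20.0], [663.0, 114.0, 20.0], [396.0, 183.0, 20.0]]
ctr [498.  -1.  20.] ang [np.float64(-0.279), np.float64(-0.287)] [np.float64(-0.301), np.float64(-0.296)]
ctr [492.   7.  20.] ang [np.float64(-0.29), np.float64(-0.251)] [np.float64(-0.292), np.float64(-0.224)]
side [[338.0, 14.0, 44.0], [630.0, -71.0, 44.0]] 303.7778987471912 [484.22306856 -28.41183928  44.        ] -0.28509119140828953
scene [[334.0, 16.0, 44.0], [632.0, -70.0, 44.0]] 311.0615388389815 [483.01955488 -27.01299434  44.        ] -0.28240604674817976
```

```bash
python3 - <<'E'
from h import *
a=-0.285; n=np.array([-np.sin(a),np.cos(a),0]); v=np.array([543,158,0.]); yd=np.array([-np.cos(a),-np.sin(a),0]); F=down(a)
P=lambda x,z,y=3: v+n*x+yd*y+[0,0,z]
arm.move_linear(P(-272,115),F,200); arm.move_linear(P(-272,32),F,120)
arm.move_linear(P(-50,32),F,45); print(arm.read_force(),arm.read_clock())
arm.sleep(0.5)
for k in("scene","side"): cv2.imwrite(f"pics/{k}3.png",arm.get_image(k)[:,:,::-1])
b=cv2.imread("pics/side3.png")[180:300,180:340];a=cv2.imread("pics/scene3.png")[120:240,220:380]
cv2.imwrite("pics/v3.png",cv2.resize(np.hstack([a,b]),None,fx=2.5,fy=2.5,interpolation=cv2.INTER_CUBIC))
E
```

```text
[ 0.08989866 -0.51947448 -0.27360375] 12.45
```

View pics/v3.png

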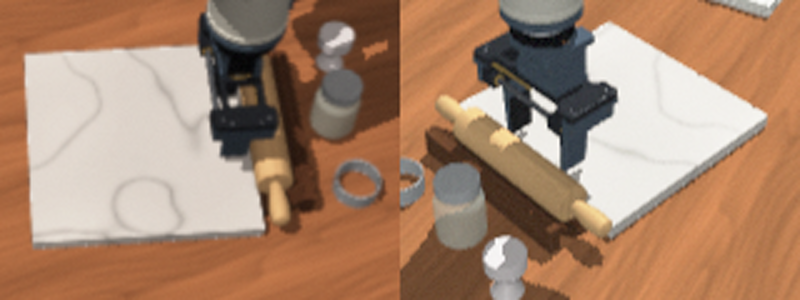

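The pin appears to have reached the groove, parallel to the edge. I'll back the arm off and up, then check.

```bash
python3 - <<'E'
from h import *
a=-0.285; n=np.array([-np.sin(a),np.cos(a),0]); p=arm.read_position()
arm.move_linear(p-n*70,velocity=120); arm.move_linear(p-n*150+[0,0,200],velocity=200); arm.sleep(.3)
for k in("scene","side"): cv2.imwrite(f"pics/{k}4.png",arm.get_image(k)[:,:,::-1])
b=cv2.imread("pics/side4.png")[180:300,180:340];a=cv2.imread("pics/scene4.png")[120:240,220:380]
cv2.imwrite("pics/v4.png",cv2.resize(np.hstack([a,b]),None,fx=2.5,fy=2.5,interpolation=cv2.INTER_CUBIC)); print(arm.read_clock())
E
```

```text
15.4083
```

View pics/v4.png

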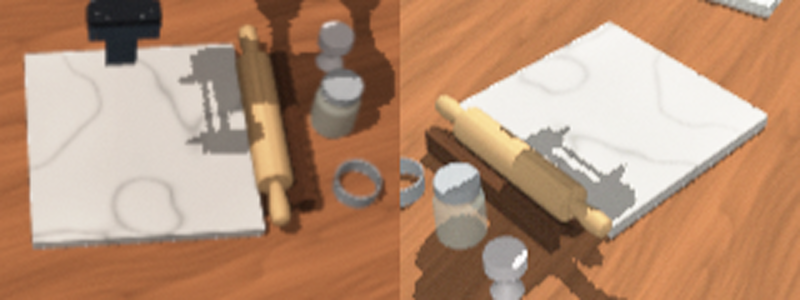

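The pin lies along the rest, with ends near (318.8,132) and (332.4,208.8) in the scene view and (262.4,272.8) and (196.4,220) in the side view. I'll check its height and position using both views.

```bash
python3 - <<'E'
from h import *
a=-0.285; n=np.array([-np.sin(a),np.cos(a),0]); yd=np.array([-np.cos(a),-np.sin(a),0]); v=np.array([543,158,0.])
E={"scene":[(318.8,132),(332.4,208.8)],"side":[(262.4,272.8),(196.4,220)]}
for z in (36,44):
  for k,e in E.items():
    p=cast(k,e,z)-v; print(z,k,"x",(p@n).round(1),"y",(p@yd).round(1),"mid",(p.mean(0)@n).round(1),(p.mean(0)@yd).round(1))
E
```

```text
36 scene x [-2.8 -2.5] y [ 156.9 -152.7] mid -2.7 2.1
36 side x [ 0.5 -3. ] y [ 164.  -151.6] mid -1.2 6.2
44 scene x [-4.7 -4.3] y [ 150.3 -157.3] mid -4.5 -3.5
44 side x [5.7 2.3] y [ 169.3 -143.2] mid 4.0 13.0
```

Both views agree at z = 36: x ≈ -2 mm, y ≈ 4 mm, parallel to the groove. The pin is settled, so I'm handing in.

```bash
python3 -c "
from workcell import arm
print(arm.finish_job())"
```

```text
the job is handed in; nothing more can be done
None
```

The pin rolled across the board into the V groove and lies settled there, parallel and centred to within a few millimetres by both camera views; I handed the job in about 15 s into the run, with no verdict returned.

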